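Clear the soap cutter and hold the stop clamp open over the fence

ROBOT

A 7-joint arm with a two-finger parallel gripper is mounted at the origin on a cart in front of the work surface, level with it; the furniture and walls round the work are solid. World frame = base frame: x ahead of the robot, y to its left, z up, the work surface at z = 0. Lengths are in m, angles in degrees, forces in N, time in s.
With the tool pointing down it reaches from about 0.35 to 0.9 m from the base axis. Payload 7.2 kg.
Tool frame: the origin (TCP) lies at the very end of the fingers, on their centre line; the grasp point (between the pads) lies 19 mm behind it (arm.pinch_z is the distance from the TCP to the grasp point, in m); z points along the fingers, y is the line along which they close (so a half turn about z gives the same grasp; the last joint's range is limited). The gripper opens to 88 mm and grips with 3 to 60 N. Pads are 20 mm wide; open, the fingers measure 115 mm over their backs; the gripper's body (75 mm by 178 mm) begins 61 mm behind the grasp point.
Start: joints at [69.832, 23.554, -0.728, 91.456, 0.321, 64.991, -4.71], TCP at [0.175, -0.6, 0.223] pointing down, gripper open.
Joint ranges: [-169.25, 169.25], [-16.82, 113.86], [-84.01, 82.57], [7.8, 145.47], [-59.2, 239.2], [7.22, 106.19], [-163.78, 163.78]. Speed limits (degrees/s): [136.94, 136.94, 172.46, 172.46, 180, 180, 180].

INTERFACE

Orientations are given as [roll, pitch, yaw] about the fixed x, y, z axes, in that order (R = Rz(yaw) Ry(pitch) Rx(roll)).
In Python, from rig import arm, vision, workorder gives the robot as it stands.
- The arm moves only by the shell command python3 -m inch 'ROWS' [OPENING] [FORCE]. ROWS is JSON, a list that holds one entry, the list of rows, each a list of 6 numbers: the shift along the tool's x, y, z normalised to -1 to 1, where 1 is 0.3 m, then the turn, a rotation vector about the tool's x, y, z normalised to -1 to 1, where 1 is 5 degrees. In form: [[[x, y, z, ax, ay, az], ...]]. A call has 1 to 10 rows; each row shifts and turns the commanded pose from where the row before left it, along the tool's axes as they then stand; what a row does not reach is not made up. A row lasts 1/8 s, in which the tool goes at most 62.5 mm and 10.7 degrees, less where a joint would pass 70% of its speed; a pose out of reach is approached as far as the arm can. A call with a number of a shift or a turn outside -1 to 1 is refused whole. A call with a gripper value outside its range is refused whole. OPENING is the gripper command: -1 is fully open, 1 is shut, values between are in proportion, set as the call begins (- or left out, the last holds). The fingers move at their own pace and stop on an object; FORCE is the grip in N (left out, the last holds). Time passes only in rows, so rows that do not move let the fingers close. It gives the time, the measured TCP pose, the force, the opening and the grip force at its end, in the units of the state.
- arm.get_obs(): the state, without advancing time (a new reading comes with each control period).
- vision.read_camera(name): name is "scene" or "top"; returns a dict with "image" (384x512x3 uint8, blue, green, red), "mtx" (3x3 intrinsics, pixels), "k1" (the pictures are not rectified: a ray, as slopes to the right and down, at radius r is drawn at 1 + k1 r^2 times it, then the intrinsics apply), "R" (3x3) and "t" (3): a world point X has camera coordinates R X + t. Camera axes: x right, y down, z forward; pixel columns grow to the right and rows downward; lengths in m; the calibration is good to about 2 mm. A picture is of the moment at which its call begins. There is no depth.
- workorder.job_done(): hands the job in; it is judged then, once.
The state is a dict: "t": time; "joints": joint angles; "joint_vel": joint speeds; "tau": joint torques, N m; "tool_pos": TCP position; "tool_rot": TCP orientation; "force": force on the tool from outside, world axes, zero at the start; "moment": the same for the moment, N m; "gripper_width": opening from 0.0 (shut) to 1.0 (fully open); "grasp_force": force on a finger pad.
Only numpy, scipy, OpenCV 4.12 (cv2) and the standard library are available. Lean on these libraries where they do the work, as an engineer would, in place of code of your own. Each camera call takes 0.05 s, during which the arm holds its last target. There are 200 camera calls.

TASK

Get the soap cutter ready for the next loaf: with the bench brush, sweep the three green soap offcuts off the cutter's wooden bed onto the table (do not push them with the gripper), and put the brush down on the table clear of the cutter. Then squeeze the blue spring clamp open, lift it off its rail, and bring it down over the top edge of the cutter's fence at the bare part of the aluminium stop plate, so that plate and fence stand between its open jaws. Finish still holding it there, squeezed open with the jaws touching neither side, so that I can still trim the stop before it is clamped; do not shift the stop, and leave the other things on the bench where they are.

Things in the scene. Friction and masses are not known exactly. Their poses are not given: they have to be found in the camera images.
- cutter: Beech soap cutter, fixed to the table, 187 x 280 x 157 mm; origin under its middle at table height, x from its open front to the fence at its back, z up. Bed: flat board, top at z 24 mm, x -54 to 56, y -140 to 140, no lip in front or at the ends; the offcuts lie on it at y over 0. Fence: upright board along the back, x 56 to 68, top at z 75 mm.
- cutter_bow (a point): Middle of the top bar of the cutter's fixed wire bow, an obstacle across the cutter at y -36 to -24 mm of cutter, axes alike: top bar at z 112 to 128 mm, front post at x -87 to -75 with a knob up to z 157 mm, rear post at x 75 to 91. The offcuts are on its +y side, the stop on its -y side.
- stop: Length stop on the cutter, slides along the fence if pushed with over 2 N; axes as cutter. An aluminium plate, 4 mm thick, stands flat on the fence's front face from the bed to the fence's top; from it a white block, 12 mm thick, 44 high, stands out 62 mm to the front. Its setting along the fence differs each time.
- stop_tab (a point): Middle of the bare part of the stop's plate, at its top edge: on the middle plane of fence plus plate (16 mm thick together, faces at x -8 and +8 mm), 75 mm over the table. Axes as cutter: x across the fence, y along it, z up. The plate reaches from y -17 to +41 mm; the white block stands at y +29 to +41, in front.
- brush: Bench brush, wooden back, pale stiff bristles (act as a solid block 114 x 26 mm), 0.15 kg, standing on its bristles. Origin in the middle of the bristle tips, x from handle to head, z up. Head: x -60 to 60, 30 wide (y), bristles z 0 to 28, wood up to z 46 mm; handle: x -172 to -60, 22 wide (y), 18 high, middle at z 39 mm.
- brush_grip (a point): Point in the middle of the brush's handle, 85 mm behind the middle of the head and 39 mm above the bristle tips; a good place to grip, fingers closing along the brush's y (22 mm). Axes as brush.
- offcut_0: Chunky green soap offcut, about 34 x 24 x 20 mm, 20 g, lying on the cutter's bed somewhere within x -60 to 18, y 0 to 125 mm of cutter; origin at its centre (about 33 mm over the table while it lies on the bed, about 10 when on the table)
- offcut_1: Chunky green soap offcut, about 28 x 26 x 18 mm, 20 g, lying on the cutter's bed somewhere within x -60 to 18, y 0 to 125 mm of cutter; origin at its centre (about 33 mm over the table while it lies on the bed, about 10 when on the table)
- offcut_2: Chunky green soap offcut, about 36 x 22 x 22 mm, 20 g, lying on the cutter's bed somewhere within x -60 to 18, y 0 to 125 mm of cutter; origin at its centre (about 33 mm over the table while it lies on the bed, about 10 when on the table)
- clamp: Blue spring clamp like a large clothes peg, 22 mm wide (y), 64 g, parked upright astride the rail, handles up. Origin on its pivot pin; x across the jaws, y along the pin, z up. Jaws reach 54 mm below the pin at rest, 52 open; fully open the jaw pads (12 mm high) gape 27 mm; above them the arms bow outward and leave room for an edge up to 12 mm below the pin.
- clamp_handles (a point): Point between the handles, 40 mm above the pin, axes as clamp. Handles rise 11 to 55 mm above the pin; outsides here 38 mm apart (x) when parked, 24 fully squeezed, where they meet a stop and their outer faces stand upright. Squeezing along x opens the jaws, both halves equally, against the spring: about 10 N opens it fully; hold with 25 N or more.
- clamp_a_tip (a point): Middle of the inner face of jaw a's pad (on the clamp's -x side); the pad ends 6 mm lower
- clamp_b_tip (a point): Middle of the inner face of jaw b's pad (on the clamp's +x side); the pad ends 6 mm lower
- clamp_a (a joint): Swing of half a, rad: 0 at rest (jaw pads 12 mm apart, held there by the spring), 0.18 fully open (27 mm apart)
- clamp_b (a joint): Swing of half b, rad, always the same as that of half a
- clamp_rail: Light wooden clamp rail, fixed to the table: base 80 (x) x 170 (y) x 14 mm, on it an upright board 11 mm thick (x) along y, top at z 70 mm. Origin under its middle. The blue clamp sits astride the board in its +y half, pin resting on the top edge, 75 mm above the table; a fixed orange clamp of the same size sits at y -55 mm, not to be used.
- clay_bowl: Bystander: turned brown wooden bowl (136 mm wide, 68 high) on the kitchen scale at the left
- tin_a: Bystander: round silver balm tin (74 mm wide, 34 high) at the back
- tin_b: Bystander: second silver balm tin, same size, at the back
- jar: Bystander: small clip-top glass jar with orange clay (78 x 63 x 81 mm) at the far left
- stamp: Bystander: turned wooden soap stamp (36 mm wide, 64 high) at the right, in front of the oil bowl

How it is judged:
By the outcome, as a careful person would: the job done as asked, in the order asked, and still so for the second after the job is handed in, while the arm keeps its last pose, push and grip.
It also fails if it takes over 61 s, if anything falls off the work surface, if the arm or the gripper's body presses on something with over 40 N, if the wrist force passes 120 N, or if a joint passes its speed limit or range.

## Working session

There is one attempt and no reset: what is moved stays moved. The work goes in short steps, Python scripts to look and compute and a shell command to move; the robot and the scene stay as the last step left them, time stands still between calls to the robot, and variables do not carry over. Pictures are saved under pics/ and viewed, at most 10 in all, crops included, and the job is handed in when it is done.

```bash
ls; mkdir -p pics
cat > h.py <<'E'
import numpy as np, cv2
from rig import arm, vision, workorder
from scipy.spatial.transform import Rotation as Ro
def ray(c,u,v):
    p=cv2.undistortPoints(np.array([[[u,v]]],float),c['mtx'],np.array([c['k1'],0,0,0],float))[0,0] 
    d=c['R'].T@np.array([p[0],p[1],1]); o=-c['R'].T@c['t']; return o,d
def onz(c,u,v,z):
    o,d=ray(c,u,v); return o+d*(z-o[2])/d[2]
def tri(c1,p1,c2,p2):
    o1,d1=ray(c1,*p1);o2,d2=ray(c2,*p2)
    s=np.linalg.lstsq(np.c_[d1,-d2],o2-o1,rcond=None)[0]
    a=o1+s[0]*d1;b=o2+s[1]*d2
    return (a+b)/2,np.linalg.norm(a-b)
def proj(c,X):
    x=c['R']@np.asarray(X)+c['t'];p=x[:2]/x[2];p=p*(1+c['k1']*(p@p)); return (c['mtx']@[p[0],p[1],1])[:2]
E
python3 - <<'E'
from h import *
for n in ('scene','top'):
    c=vision.read_camera(n); cv2.imwrite(f'pics/{n}0.png',cv2.resize(c['image'],(800,600),interpolation=cv2.INTER_CUBIC)); np.save(n+'0.npy',c,allow_pickle=True)
    print(n,c['mtx'].tolist(),c['k1'],-c['R'].T@c['t'],c['R'][2])
o=arm.get_obs();print(o)
E
```

```text
pics
scene [[392.2514913360912, 0.0, 257.59056201236797], [0.0, 392.2514913360912, 195.26652070746653], [0.0, 0.0, 1.0]] -0.038612363408265814 [-0.30986754 -0.76246845  0.62527192] [ 0.68505893  0.60572627 -0.40470971]
top [[347.6883564079037, 0.0, 262.2373123488745], [0.0, 347.6883564079037, 190.89246243607525], [0.0, 0.0, 1.0]] -0.005104943642543648 [0.43596577 0.05002148 1.23611267] [ 0.11614822 -0.00360528 -0.99322535]
{'t': 0.1, 'joints': array([69.83169785, 23.59536104, -0.72708503, 91.49692789,  0.32160589,
       64.99043747, -4.71094531]), 'joint_vel': array([ 0.02358999, -0.04211352,  0.00365465, -0.05074065, -0.0481164 ,
        0.04546159,  0.066238  ]), 'tau': array([ 3.73666247e-03, -5.89093959e+01,  6.44430555e-01, -2.91707611e+01,
       -5.37272554e-02,  1.45204886e-02,  8.10839788e-05]), 'tool_pos': array([ 0.17483104, -0.59959502,  0.2219107 ]), 'tool_rot': array([-1.79919604e+02,  6.85794933e-03,  1.62600410e+01]), 'force': array([-0.0040709 ,  0.76230704,  0.17993947]), 'moment': array([ 0.01433525,  0.0348911 , -0.05019834]), 'grasp_force': 0.0, 'gripper_width': 1.0012307953818917}
```

View pics/scene0.png

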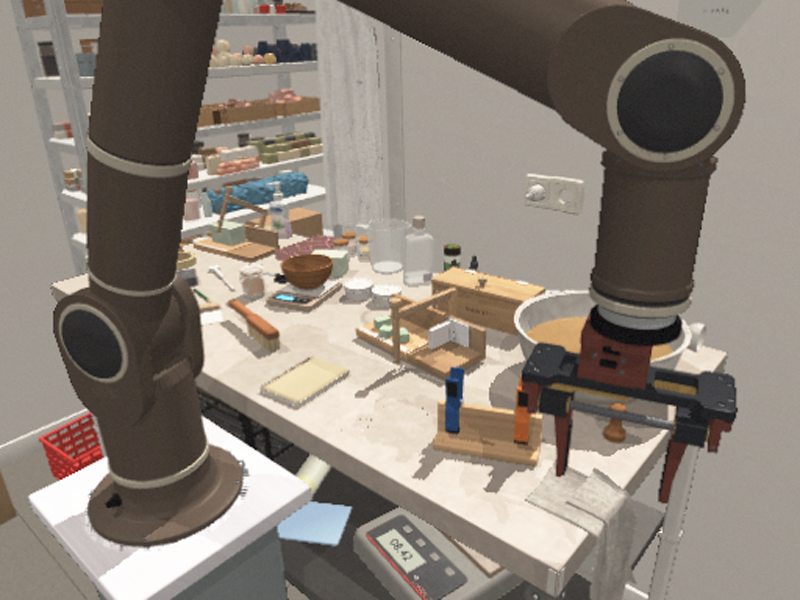

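View pics/top0.png

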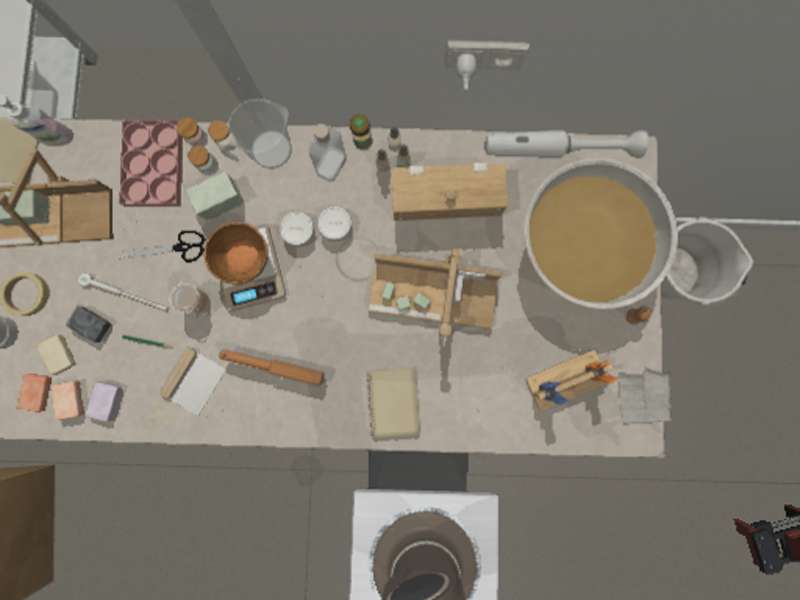

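Run:
```python
from h import *
T=np.load('top0.npy',allow_pickle=True).item();S=np.load('scene0.npy',allow_pickle=True).item()
def up(c,x0,y0,w,h,k): return cv2.resize(c['image'][y0:y0+h,x0:x0+w],(w*k,h*k),interpolation=cv2.INTER_CUBIC)
out=np.zeros((600,800,3),np.uint8)
out[:300,:400]=up(T,230,155,100,75,4); out[:300,400:]=up(T,330,215,100,75,4)
out[300:,:400]=up(S,225,180,100,75,4); out[300:,400:]=up(S,265,225,100,75,4)
cv2.imwrite('pics/comp.png',out)
def comps(c,f,amin):
    h=cv2.cvtColor(c['image'],cv2.COLOR_BGR2HSV).astype(int); m=f(h[...,0],h[...,1],h[...,2]).astype(np.uint8)
    n,l,s,ce=cv2.connectedComponentsWithStats(m)
    return [(l==i,s[i],ce[i]) for i in range(1,n) if s[i,4]>=amin]
def show(n,c,f,a,z):
    for m,s,ce in comps(c,f,a): print(n,s,ce.round(1),onz(c,*ce,z).round(4))
show('brushT',T,lambda h,s,v:(h>5)&(h<16)&(s>120)&(v>80),80,.042)
show('greenT',T,lambda h,s,v:(h>40)&(h<85)&(s>35)&(v>90),12,.040)
show('greenS',S,lambda h,s,v:(h>40)&(h<85)&(s>35)&(v>90),12,.033)
show('blueT',T,lambda h,s,v:(h>100)&(h<125)&(s>120),8,.13)
show('blueS',S,lambda h,s,v:(h>100)&(h<125)&(s>120),8,.1)
```

```text
brushT [ 131  143   40   39 1006] [152.3 163.4] [0.6605 0.4314 0.042 ]
brushT [141 225  65  21 431] [176.4 235.1] [0.4155 0.3333 0.042 ]
greenT [226  75   8   7  32] [229.2  77.9] [0.9816 0.1765 0.04  ]
greenT [269 189   6   8  18] [271.5 192.8] [0.5702 0.0134 0.04  ]
greenT [ 78 215  15   4  25] [ 84.8 216.3] [0.4697 0.651  0.04  ]
greenT [ 93 218  12   4  21] [ 99.2 219.4] [0.4608 0.6006 0.04  ]
greenS [124 185   9   7  16] [128. 188.] [0.4296 0.581  0.033 ]
greenS [240 204  11  11  82] [245.3 208.8] [0.5791 0.0821 0.033 ]
greenS [256 211   6   8  34] [258.2 214.6] [0.5728 0.0174 0.033 ]
blueS [285 235  12  41 280] [290.3 256.2] [ 0.3502 -0.2801  0.1   ]
```

View pics/comp.png

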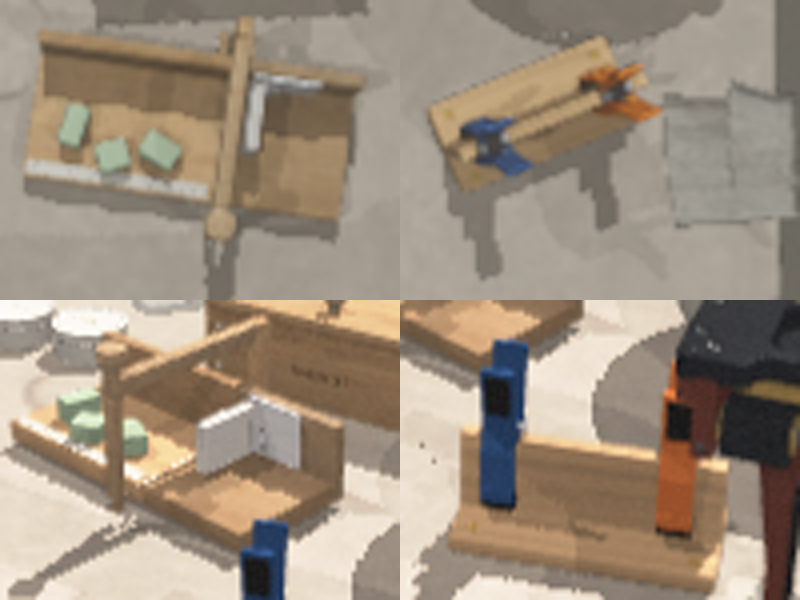

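Run:
```python
from h import *
T=np.load('top0.npy',allow_pickle=True).item();S=np.load('scene0.npy',allow_pickle=True).item()
a=lambda x,y:(230+x/4-.4,155+y/4-.4)
b=lambda x,y:(330+(x-400)/4-.4,215+y/4-.4)
d=lambda x,y:(225+x/4-.4,180+(y-300)/4-.4)
e=lambda x,y:(265+(x-400)/4-.4,225+(y-300)/4-.4)
P=lambda n,p,z:print(n,onz(T,*p,z).round(4)); Q=lambda n,p,q:print(n,*[np.round(x,4) for x in tri(T,p,S,q)])
P('knob',a(221,222),.157);P('rearpost',a(245,27),.128)
Q('knob',a(221,222),d(114,350));
P('fenceL back',a(42,31),.075);P('fenceR back',a(363,77),.075)
P('bedFL',a(25,182),.024);P('bedFR',a(335,217),.024)
Q('bedFR',a(335,217),d(215,540)); Q('fenceRfront',a(362,86),d(342,428))
P('plateR front',a(322,88),.075);P('plateL',a(252,78),.075);Q('blockfront',a(252,152),d(198,430))
P('blockfrontz68',a(252,152),.068)
P('boardL',b(462,152),.07);P('boardR',b(640,78),.07);
Q('boardL',b(462,152),e(462,430));Q('boardR',b(640,78),e(725,462))
P('orange',b(612,85),.08)
# brush
h=cv2.cvtColor(T['image'],cv2.COLOR_BGR2HSV).astype(int);m=((h[...,0]>5)&(h[...,0]<16)&(h[...,1]>120)&(h[...,2]>80));m[:, :135]=0;m[:220]=0;m[:,215:]=0
ys,xs=np.nonzero(m);X=np.array([onz(T,x,y,.044)[:2] for x,y in zip(xs,ys)])
mu=X.mean(0);w,V=np.linalg.eigh(np.cov((X-mu).T));ax=V[:,1]*-np.sign(V[1,1]);p=(X-mu)@ax;q=(X-mu)@V[:,0]
print('brush ax',ax,'yaw',np.degrees(np.arctan2(ax[1],ax[0])),'ends',mu+ax*p.min(),mu+ax*p.max(),p.max()-p.min(),q.min(),q.max(),'headend-60',mu+ax*(p.max()-.06),'grip',mu+ax*(p.max()-.145), 'off',q[p>.05].mean(),q[p<-.05].mean())
for n,p in (('o0',a(75,125)),('o1',a(113,157)),('o2',a(160,148))):P(n,p,.043)
```

```text
knob [ 0.5042 -0.0259  0.157 ]
rearpost [ 0.6648 -0.0439  0.128 ]
knob [ 0.5041 -0.0258  0.1505] 0.0015
fenceL back [0.6669 0.1238 0.075 ]
fenceR back [ 0.6358 -0.1492  0.075 ]
bedFL [0.5425 0.1369 0.024 ]
bedFR [ 0.52   -0.1347  0.024 ]
bedFR [ 0.5132 -0.1279  0.0186] 0.0206
fenceRfront [ 0.6293 -0.1498  0.0728] 0.0026
plateR front [ 0.6253 -0.1146  0.075 ]
plateL [ 0.632  -0.0552  0.075 ]
blockfront [ 0.569  -0.0561  0.0666] 0.0031
blockfrontz68 [ 0.5699 -0.0571  0.068 ]
boardL [ 0.3748 -0.2349  0.07  ]
boardR [ 0.44   -0.3836  0.07  ]
boardL [ 0.3731 -0.2337  0.0676] 0.0046
boardR [ 0.4403 -0.384   0.0702] 0.0009
orange [ 0.4336 -0.3566  0.08  ]
brush ax [-0.21307508 -0.97703583] yaw -102.30262104951613 ends [0.4423369  0.45588258] [0.39411265 0.23475483] 0.22632512162909565 -0.013104066431325527 0.01304418143889603 headend-60 [0.40689716 0.29337698] grip [0.42500854 0.37642502] off -3.552121138022232e-05 3.643666213924161e-05
o0 [0.5916 0.0942 0.043 ]
o1 [0.5648 0.0605 0.043 ]
o2 [0.5738 0.0202 0.043 ]
```

```bash
cat >> h.py <<'E'
def plan(pos,yaw,n,start=None):
    o=arm.get_obs()
    p0,R0=(o['tool_pos'],Ro.from_euler('xyz',o['tool_rot'],degrees=True)) if start is None else (np.array(start[0]),Ro.from_euler('xyz',[180,0,start[1]],degrees=True))
    R1=Ro.from_euler('xyz',[180,0,yaw],degrees=True); w=(R0.inv()*R1).as_rotvec()
    for k in range(n):
        R=R0*Ro.from_rotvec(w*k/n)
        s=R.inv().apply((np.array(pos)-p0)/n)/.3
        print(np.r_[s,np.degrees(w/n)/5].round(3).tolist())
def st():
    o=arm.get_obs(); print(round(o['t'],2),o['tool_pos'].round(4),o['tool_rot'].round(2),'w',round(o['gripper_width'],3),'gf',round(o['grasp_force'],1),'F',o['force'].round(1),'M',o['moment'].round(2),'j',o['joints'].round(0))
E
python3 -c "
from h import *
plan([.50,-.15,.22],55,10);print();plan([.4244,.3736,.12],77.7,10,([.50,-.15,.22],55))"
```

```text
[0.146, -0.114, 0.001, -0.002, -0.0, -0.775]
[0.153, -0.103, 0.001, -0.002, -0.0, -0.775]
[0.16, -0.093, 0.001, -0.002, -0.0, -0.775]
[0.166, -0.082, 0.001, -0.002, -0.0, -0.775]
[0.171, -0.07, 0.001, -0.002, -0.0, -0.775]
[0.175, -0.059, 0.001, -0.002, -0.0, -0.775]
[0.179, -0.047, 0.001, -0.002, -0.0, -0.775]
[0.182, -0.034, 0.001, -0.002, -0.0, -0.775]
[0.184, -0.022, 0.001, -0.002, -0.0, -0.775]
[0.185, -0.01, 0.001, -0.002, -0.0, -0.775]

[0.129, -0.121, 0.033, 0.0, 0.0, -0.454]
[0.133, -0.116, 0.033, 0.0, 0.0, -0.454]
[0.138, -0.11, 0.033, 0.0, 0.0, -0.454]
[0.142, -0.105, 0.033, 0.0, 0.0, -0.454]
[0.146, -0.099, 0.033, 0.0, 0.0, -0.454]
[0.15, -0.093, 0.033, 0.0, 0.0, -0.454]
[0.153, -0.087, 0.033, 0.0, 0.0, -0.454]
[0.157, -0.081, 0.033, 0.0, 0.0, -0.454]
[0.16, -0.075, 0.033, 0.0, 0.0, -0.454]
[0.163, -0.068, 0.033, 0.0, 0.0, -0.454]
```

```bash
python3 -m inch '[[[0.146,-0.114,0,0,0,-0.775],[0.153,-0.103,0,0,0,-0.775],[0.16,-0.093,0,0,0,-0.775],[0.166,-0.082,0,0,0,-0.775],[0.171,-0.07,0,0,0,-0.775],[0.175,-0.059,0,0,0,-0.775],[0.179,-0.047,0,0,0,-0.775],[0.182,-0.034,0,0,0,-0.775],[0.184,-0.022,0,0,0,-0.775],[0.185,-0.01,0,0,0,-0.775]]]' -1
python3 -c "
from h import *
st();plan([.4244,.3736,.12],77.7,10)"
```

```text
t: 1.35
tool_pos: [0.5007, -0.1487, 0.2225]
tool_rot: [-180.0, 0.0, 55.1]
force: [0.8, 0.1, 0.1]
gripper_width: 1.001
grasp_force: 0.0
1.35 [ 0.5007 -0.1487  0.2225] [-1.800e+02  1.000e-02  5.512e+01] w 1.001 gf 0.0 F [0.8 0.1 0.1] M [-0.07 -0.05 -0.02] j [ 31.  15. -24. 104.   7.  62. -30.]
[0.128, -0.12, 0.034, -0.0, 0.0, -0.452]
[0.133, -0.115, 0.034, -0.0, 0.0, -0.452]
[0.137, -0.11, 0.034, -0.0, 0.0, -0.452]
[0.142, -0.104, 0.034, -0.0, 0.0, -0.452]
[0.146, -0.099, 0.034, -0.0, 0.0, -0.452]
[0.149, -0.093, 0.034, -0.0, 0.0, -0.452]
[0.153, -0.087, 0.034, -0.0, 0.0, -0.452]
[0.156, -0.081, 0.034, -0.0, 0.0, -0.452]
[0.159, -0.075, 0.034, -0.0, 0.0, -0.452]
[0.162, -0.068, 0.034, -0.0, 0.0, -0.452]
```

Great tracking. Go above the brush and look.

```bash
python3 -m inch '[[[0.128,-0.12,0,0,0,-0.452],[0.133,-0.115,0,0,0,-0.452],[0.137,-0.11,0,0,0,-0.452],[0.142,-0.104,0,0,0,-0.452],[0.146,-0.099,0,0,0,-0.452],[0.149,-0.093,0.06,0,0,-0.452],[0.153,-0.087,0.07,0,0,-0.452],[0.156,-0.081,0.07,0,0,-0.452],[0.159,-0.075,0.07,0,0,-0.452],[0.162,-0.068,0.07,0,0,-0.452]]]' -1
python3 - <<'E'
from h import *
st();plan([.4244,.3736,.022],77.7,5)
c=vision.read_camera('scene');T=vision.read_camera('top');k=4
def up(c,x0,y0,w,h,k): return cv2.resize(c['image'][y0:y0+h,x0:x0+w],(w*k,h*k),interpolation=cv2.INTER_CUBIC)
cv2.imwrite('pics/b1.png',np.hstack([up(c,130,160,100,110,4),up(T,125,195,100,110,4)]))
E
```

```text
t: 2.6
tool_pos: [0.4245, 0.3732, 0.1196]
tool_rot: [-180.0, 0.0, 77.7]
force: [0.3, 0.3, 0.9]
gripper_width: 0.998
grasp_force: 0.0
2.6 [0.4245 0.3732 0.1196] [-1.7999e+02  3.0000e-02  7.7650e+01] w 0.998 gf 0.0 F [0.3 0.3 0.9] M [ 0.01 -0.12  0.  ] j [-17.  29. -39. 104.  22.  54. -78.]
[0.0, -0.0, 0.065, -0.0, 0.001, -0.002]
[0.0, -0.0, 0.065, -0.0, 0.001, -0.002]
[0.0, -0.0, 0.065, -0.0, 0.001, -0.002]
[0.0, -0.0, 0.065, -0.0, 0.001, -0.002]
[0.0, -0.0, 0.065, -0.0, 0.001, -0.002]
```

View pics/b1.png

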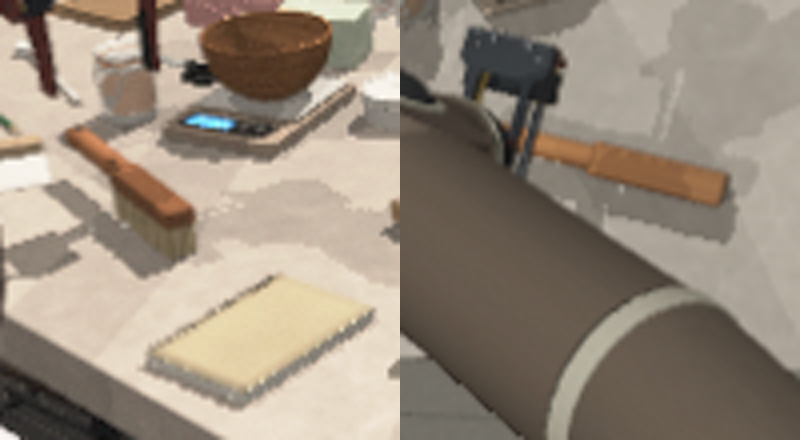

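```bash
python3 -m inch '[[[0,0,0.082,0,0,0],[0,0,0.082,0,0,0],[0,0,0.082,0,0,0],[0,0,0.082,0,0,0]]]' -1
python3 -m inch '[[[0,0,0,0,0,0],[0,0,0,0,0,0],[0,0,0,0,0,0],[0,0,0,0,0,0],[0,0,0,0,0,0],[0,0,0,0,0,0]]]' 1 50
```

```text
t: 3.2
tool_pos: [0.4251, 0.3711, 0.0214]
tool_rot: [180.0, 0.0, 77.6]
force: [0.4, -0.3, 0.2]
gripper_width: 0.998
grasp_force: 0.0
t: 3.95
tool_pos: [0.4249, 0.372, 0.0224]
tool_rot: [180.0, -0.0, 77.6]
force: [-0.6, -0.7, 0.1]
gripper_width: 0.356
grasp_force: 0.0
```

```bash
python3 -m inch '[[[0,0,0,0,0,0],[0,0,0,0,0,0],[0,0,0,0,0,0],[0,0,-0.04,0,0,0],[0,0,-0.08,0,0,0],[0,0,-0.08,0,0,0],[0,0,-0.08,0,0,0],[0,0,-0.03,0,0,0]]]' 1 50
python3 - <<'E'
from h import *
st()
T=np.load('top0.npy',allow_pickle=True).item()
a=np.radians(-6.4);Rc=np.array([[np.cos(a),-np.sin(a)],[np.sin(a),np.cos(a)]]);O=np.array([.585,-.005])
im=T['image'].astype(int);m=(im[...,1]-im[...,2]>8);m[:170]=0;m[210:]=0;m[:,:235]=0;m[:,283:]=0
n,l,s,ce=cv2.connectedComponentsWithStats(m.astype(np.uint8))
for i in range(1,n):
    if s[i,4]<8: continue
    ys,xs=np.nonzero(l==i);X=np.array([(onz(T,x,y,.044)[:2]-O)@Rc for x,y in zip(xs,ys)]);print(s[i],X.min(0).round(3),X.max(0).round(3),X.mean(0).round(3))
print(O+Rc@[.031,.151],O+Rc@[-.08,.151])
plan([.45,.28,.115],80,6); 
c=vision.read_camera('scene')
cv2.imwrite('pics/b2.png',cv2.resize(c['image'][130:280,100:300],(800,600),interpolation=cv2.INTER_CUBIC))
E
```

```text
t: 4.95
tool_pos: [0.4253, 0.3725, 0.117]
tool_rot: [179.9, -0.1, 77.6]
force: [-0.8, -0.0, -2.1]
gripper_width: 0.248
grasp_force: 50.0
4.95 [0.4253 0.3725 0.117 ] [ 1.7992e+02 -1.0000e-01  7.7610e+01] w 0.248 gf 50.0 F [-0.8 -0.  -2.1] M [ 0.05 -0.13  0.03] j [-17.  29. -39. 104.  22.  54. -78.]
[245 182   7  10  49] [-0.023  0.091] [0.01 0.11] [-0.006  0.1  ]
[265 188  10   9  56] [-0.029  0.008] [-0.002  0.04 ] [-0.016  0.024]
[254 190   8   8  51] [-0.04   0.051] [-0.013  0.077] [-0.027  0.064]
[0.63263861 0.14160342] [0.52233038 0.15397647]
[-0.047, 0.024, 0.001, 0.003, -0.003, -0.08]
[-0.047, 0.024, 0.001, 0.003, -0.003, -0.08]
[-0.048, 0.024, 0.001, 0.003, -0.003, -0.08]
[-0.048, 0.023, 0.001, 0.003, -0.003, -0.08]
[-0.048, 0.023, 0.001, 0.003, -0.003, -0.08]
[-0.048, 0.023, 0.001, 0.003, -0.003, -0.08]
```

View pics/b2.png

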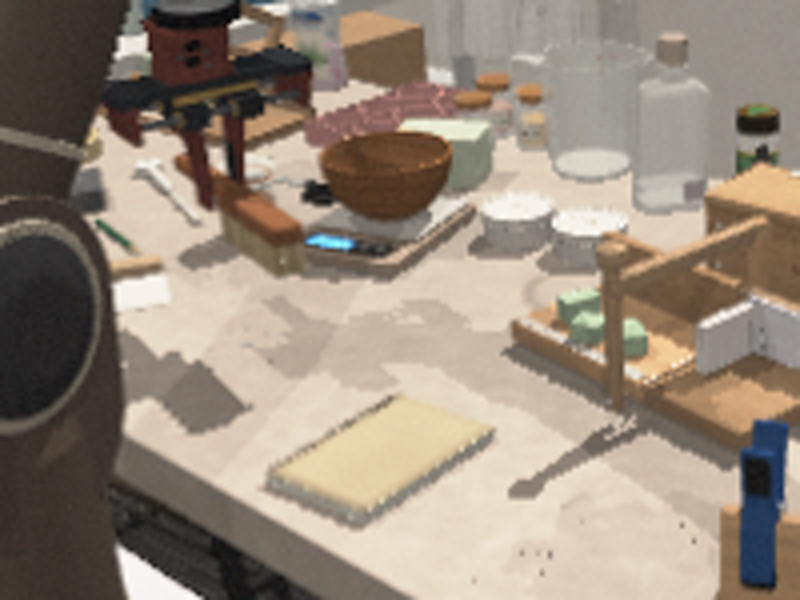

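```bash
python3 -c "
from h import *
plan([.6326,.1416,.115],83.6,8)"
```

```text
[-0.075, 0.105, 0.001, 0.003, -0.003, -0.15]
[-0.077, 0.104, 0.001, 0.003, -0.003, -0.15]
[-0.078, 0.103, 0.001, 0.003, -0.003, -0.15]
[-0.08, 0.102, 0.001, 0.003, -0.003, -0.15]
[-0.081, 0.101, 0.001, 0.003, -0.003, -0.15]
[-0.082, 0.1, 0.001, 0.003, -0.003, -0.15]
[-0.083, 0.099, 0.001, 0.003, -0.003, -0.15]
[-0.085, 0.098, 0.001, 0.003, -0.003, -0.15]
```

```bash
python3 -m inch '[[[-0.075,0.105,0,0,0,-0.15],[-0.077,0.104,0,0,0,-0.15],[-0.078,0.103,0,0,0,-0.15],[-0.08,0.102,0,0,0,-0.15],[-0.081,0.101,0,0,0,-0.15],[-0.082,0.1,0,0,0,-0.15],[-0.083,0.099,0,0,0,-0.15],[-0.085,0.098,0,0,0,-0.15],[0,0,0,0,0,0]]]' 1 50
python3 - <<'E'
from h import *
st();plan([.6326,.1416,.052],83.6,5)
c=vision.read_camera('scene');T=vision.read_camera('top')
def up(c,x0,y0,w,h,k): return cv2.resize(c['image'][y0:y0+h,x0:x0+w],(w*k,h*k),interpolation=cv2.INTER_CUBIC)
cv2.imwrite('pics/b3.png',np.hstack([up(c,220,160,100,110,4),up(T,215,130,100,110,4)]))
E
```

```text
t: 6.12
tool_pos: [0.6339, 0.1366, 0.1135]
tool_rot: [-180.0, 0.1, 83.3]
force: [0.2, 0.6, -2.1]
gripper_width: 0.248
grasp_force: 50.0
6.12 [0.6339 0.1366 0.1135] [-1.7995e+02  1.3000e-01  8.3280e+01] w 0.248 gf 50.0 F [ 0.2  0.6 -2.1] M [ 0.1  -0.06 -0.01] j [  8.  37. -36.  92.  24.  59. -42.]
[0.003, -0.001, 0.041, -0.002, 0.005, -0.013]
[0.003, -0.001, 0.041, -0.002, 0.005, -0.013]
[0.003, -0.001, 0.041, -0.002, 0.005, -0.013]
[0.003, -0.001, 0.041, -0.002, 0.005, -0.013]
[0.003, -0.001, 0.041, -0.002, 0.005, -0.013]
```

View pics/b3.png

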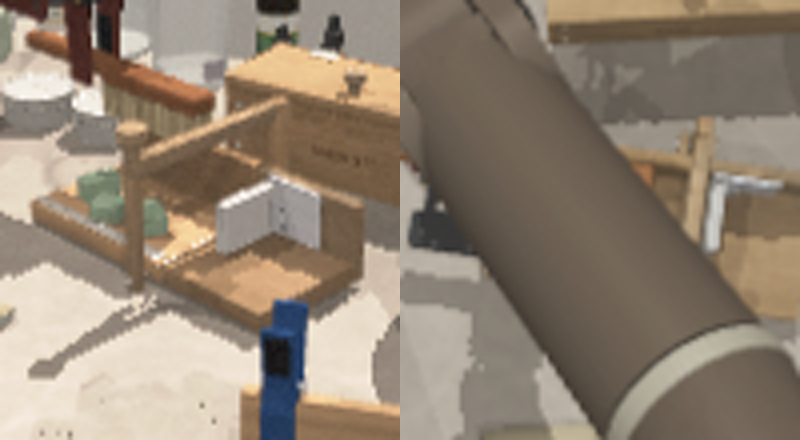

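```bash
python3 -c "
from h import *
T=vision.read_camera('top'); print(onz(T,278.7,174.5,.135))"
python3 -m inch '[[[0.01,0,0,0,0,-0.03],[0.01,0,0.02,0,0,-0.03],[0,0,0.042,0,0,0],[0,0,0.042,0,0,0],[0,0,0.042,0,0,0],[0,0,0.042,0,0,0],[0,0,0.02,0,0,0],[0,0,0.003,0,0,0],[0,0,0,0,0,0]]]' 1 50
python3 -c "
from h import *
st()"
```

```text
[ 0.61924222 -0.00519325  0.135     ]
t: 7.4
tool_pos: [0.6333, 0.1471, 0.0523]
tool_rot: [180.0, -0.0, 83.9]
force: [0.6, 0.4, -1.0]
gripper_width: 0.251
grasp_force: 50.0
7.4 [0.6333 0.1471 0.0523] [ 1.7997e+02 -1.0000e-02  8.3910e+01] w 0.251 gf 50.0 F [ 0.6  0.4 -1. ] M [ 0.08 -0.1  -0.  ] j [  6.  41. -34.  95.  27.  53. -45.]
```

```bash
python3 -m inch '[[[-0.008,0,0.007,0,0,0],[0,0,0.007,0,0,0],[0,-0.02,0,0,0,0],[0,-0.033,0,0,0,0],[-0.008,-0.033,0,0,0,0],[0,-0.033,0,0,0,0],[0,-0.033,0,0,0,0],[0,-0.033,0,0,0,0],[0,-0.033,0,0,0,0],[0,-0.033,0,0,0,0]]]' 1 50
python3 -c "
from h import *
st()"
```

```text
t: 8.65
tool_pos: [0.5569, 0.1503, 0.0477]
tool_rot: [-180.0, 0.0, 83.9]
force: [0.5, -0.5, -2.0]
gripper_width: 0.25
grasp_force: 50.0
8.65 [0.5569 0.1503 0.0477] [-179.99    0.     83.91] w 0.25 gf 50.0 F [ 0.5 -0.5 -2. ] M [ 0.08 -0.06  0.02] j [  6.  36. -35. 106.  27.  48. -49.]
```

```bash
python3 -m inch '[[[0,-0.033,0,0,0,0],[0,-0.033,0,0,0,0],[0,-0.033,0,0,0,0],[0,-0.033,0,0,0,0],[0,-0.01,0,0,0,0],[0,0,0,0,0,0]]]' 1 50
python3 - <<'E'
from h import *
st()
c=vision.read_camera('scene');T=vision.read_camera('top')
def up(c,x0,y0,w,h,k): return cv2.resize(c['image'][y0:y0+h,x0:x0+w],(w*k,h*k),interpolation=cv2.INTER_CUBIC)
cv2.imwrite('pics/b4.png',np.hstack([up(c,190,160,100,110,4),up(T,225,140,100,110,4)]))
E
```

```text
t: 9.4
tool_pos: [0.5154, 0.1547, 0.0478]
tool_rot: [180.0, 0.0, 83.9]
force: [0.6, -0.4, -2.5]
gripper_width: 0.249
grasp_force: 50.0
9.4 [0.5154 0.1547 0.0478] [179.98   0.    83.92] w 0.249 gf 50.0 F [ 0.6 -0.4 -2.5] M [ 0.1  -0.11 -0.02] j [  6.  33. -36. 111.  27.  45. -52.]
```

View pics/b4.png

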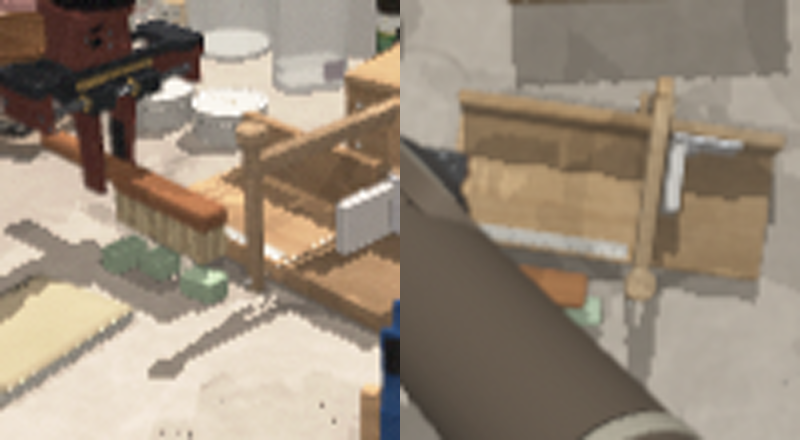

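```bash
python3 -m inch '[[[0,0,-0.08,0,0,0],[0,0,-0.12,0,0,0]]]' 1 50
python3 -c "
from h import *
plan([.425,.3725,.065],77.6,6)"
```

```text
t: 9.75
tool_pos: [0.5149, 0.1544, 0.1075]
tool_rot: [-179.9, 0.0, 83.9]
force: [1.1, -0.0, -1.2]
gripper_width: 0.249
grasp_force: 50.0
[0.115, -0.062, 0.024, -0.004, 0.001, 0.21]
[0.114, -0.065, 0.024, -0.004, 0.001, 0.21]
[0.113, -0.067, 0.024, -0.004, 0.001, 0.21]
[0.112, -0.069, 0.024, -0.004, 0.001, 0.21]
[0.11, -0.071, 0.024, -0.004, 0.001, 0.21]
[0.109, -0.073, 0.024, -0.004, 0.001, 0.21]
```

```bash
python3 -m inch '[[[0.115,-0.062,0,0,0,0.21],[0.114,-0.065,0,0,0,0.21],[0.113,-0.067,0.024,0,0,0.21],[0.112,-0.069,0.03,0,0,0.21],[0.11,-0.071,0.04,0,0,0.21],[0.109,-0.073,0.04,0,0,0.21],[0,0,0.05,0,0,0],[0,0,0.05,0,0,0],[0,0,0,0,0,0]]]' 1 50
```

```text
t: 10.88
tool_pos: [0.4254, 0.3708, 0.036]
tool_rot: [-179.9, 0.2, 77.5]
force: [0.0, 0.3, -2.2]
gripper_width: 0.251
grasp_force: 50.0
```

```bash
python3 -m inch '[[[0,0,0.02,0,0,0],[0,0,0.012,0,0,0],[0,0,0.008,0,0,0],[0,0,0.004,0,0,0],[0,0,0,0,0,0]]]' 1 50
python3 -m inch '[[[0,0,0,0,0,0],[0,0,0,0,0,0],[0,0,0,0,0,0],[0,0,0,0,0,0],[0,0,-0.06,0,0,0],[0,0,-0.1,0,0,0],[0,0,-0.12,0,0,0],[0,0,-0.12,0,0,0],[0,0,-0.12,0,0,0]]]' -1 50
python3 -c "
from h import *
st();plan([.45,.1,.23],95,6)"
```

```text
t: 11.5
tool_pos: [0.4252, 0.373, 0.0244]
tool_rot: [180.0, -0.0, 77.6]
force: [-1.3, 0.7, -1.4]
gripper_width: 0.245
grasp_force: 50.0
t: 12.62
tool_pos: [0.425, 0.3731, 0.1829]
tool_rot: [180.0, -0.0, 77.6]
force: [0.3, -0.1, 0.3]
gripper_width: 0.998
grasp_force: 0.0
12.62 [0.425  0.3731 0.1829] [ 1.7997e+02 -5.0000e-02  7.7630e+01] w 0.998 gf 0.0 F [ 0.3 -0.1  0.3] M [-0.05 -0.09 -0.02] j [-15.  25. -41. 101.  19.  61. -75.]
[-0.145, 0.046, -0.026, 0.001, -0.001, -0.579]
[-0.147, 0.039, -0.026, 0.001, -0.001, -0.579]
[-0.149, 0.031, -0.026, 0.001, -0.001, -0.579]
[-0.15, 0.024, -0.026, 0.001, -0.001, -0.579]
[-0.151, 0.016, -0.026, 0.001, -0.001, -0.579]
[-0.152, 0.008, -0.026, 0.001, -0.001, -0.579]
```

```bash
python3 -m inch '[[[-0.145,0.046,-0.026,0,0,-0.579],[-0.147,0.039,-0.026,0,0,-0.579],[-0.149,0.031,-0.026,0,0,-0.579],[-0.15,0.024,-0.026,0,0,-0.579],[-0.151,0.016,-0.026,0,0,-0.579],[-0.152,0.008,-0.026,0,0,-0.579],[-0.1,0,0,0,0,-0.6],[0,0,0,0,0,0]]]' -1
python3 - <<'E'
from h import *
st()
S=vision.read_camera('scene');T=np.load('top0.npy',allow_pickle=True).item()
a=np.radians(23.9);xr=np.array([np.cos(a),np.sin(a),0]);yr=np.array([-np.sin(a),np.cos(a),0]);O=np.array([.4068,-.3090,0])
def onx(c,u,v,x):
    o,d=ray(c,u,v);s=(x-(o-O)@xr)/(d@xr);p=o+s*d;return np.r_[(p-O)@yr,p[2]]
h=cv2.cvtColor(S['image'],cv2.COLOR_BGR2HSV).astype(int);m=(h[...,0]>100)&(h[...,0]<125)&(h[...,1]>100);m[:, :270]=0;m[:,310:]=0;m[:225]=0;m[285:]=0
for v in range(228,285,3):
    xs=np.nonzero(m[v])[0]
    if len(xs): print(v,xs.min(),xs.max(),onx(S,xs.min()-.5,v,-.018).round(4),onx(S,xs.max()+.5,v,-.018).round(4))
c=cv2.cvtColor(T['image'],cv2.COLOR_BGR2HSV).astype(int);m=(c[...,0]>98)&(c[...,0]<128)&(c[...,1]>70);m[:,:335]=0;m[:,370:]=0;m[:235]=0;m[265:]=0
ys,xs=np.nonzero(m);
for v in np.unique(ys): print(v,xs[ys==v].tolist())
for loc in ((-.019,0,.13),(.019,0,.13),(0,0,.075)):
    for y in (.04,.055,.07): print(loc,y,proj(T,O+xr*loc[0]+yr*y+[0,0,loc[2]]).round(1),end=' ')
E
```

```text
t: 13.62
tool_pos: [0.453, 0.0683, 0.2281]
tool_rot: [179.9, 0.1, 97.8]
force: [-0.3, 0.4, 0.5]
gripper_width: 1.003
grasp_force: 0.0
13.62 [0.453  0.0683 0.2281] [1.7995e+02 7.0000e-02 9.7770e+01] w 1.003 gf 0.0 F [-0.3  0.4  0.5] M [-0.05 -0.1  -0.04] j [ 24.  11. -43. 111.   9.  61. -15.]
237 289 296 [0.0592 0.1402] [0.0392 0.143 ]
240 288 295 [0.0616 0.1313] [0.0416 0.1343]
243 285 295 [0.0692 0.1216] [0.0414 0.1258]
246 292 295 [0.0514 0.1157] [0.0413 0.1172]
249 292 295 [0.0513 0.107 ] [0.0412 0.1086]
252 292 295 [0.0512 0.0983] [0.041  0.0999]
255 286 293 [0.0664 0.0871] [0.046  0.0904]
258 286 293 [0.0664 0.0782] [0.0458 0.0815]
261 286 293 [0.0663 0.0692] [0.0457 0.0727]
264 285 292 [0.0689 0.0597] [0.0482 0.0633]
267 285 292 [0.0689 0.0506] [0.048  0.0542]
270 285 292 [0.0688 0.0414] [0.0479 0.0451]
273 285 293 [0.0688 0.0321] [0.0452 0.0364]
276 292 292 [0.0503 0.0262] [0.0477 0.0267]
245 [349, 350, 351, 355, 356, 357]
246 [347, 348, 349, 350, 351, 352, 353, 354, 355]
247 [348, 349, 350, 351, 352, 353, 354]
248 [349, 350]
252 [357]
253 [356, 357]
254 [354, 355, 356, 357, 358, 359]
255 [353, 354, 355, 356, 357, 358, 359, 360, 361]
256 [354, 355, 356, 357, 358, 359, 360, 361, 362]
257 [356, 357, 358, 359, 360]
258 [357]
(-0.019, 0, 0.13) 0.04 [364.1 254.7] (-0.019, 0, 0.13) 0.055 [359.8 256.5] (-0.019, 0, 0.13) 0.07 [355.4 258.3] (0.019, 0, 0.13) 0.04 [359.2 243.4] (0.019, 0, 0.13) 0.055 [354.9 245.2] (0.019, 0, 0.13) 0.07 [350.5 247. ] (0, 0, 0.075) 0.04 [356.8 248.2] (0, 0, 0.075) 0.055 [352.7 249.9] (0, 0, 0.075) 0.07 [348.5 251.7]
```

```bash
python3 -c "
from h import *
plan([.3841,-.2578,.17],113.9,8)"
```

```text
[-0.131, -0.047, 0.024, 0.002, 0.001, -0.402]
[-0.13, -0.052, 0.024, 0.002, 0.001, -0.402]
[-0.128, -0.056, 0.024, 0.002, 0.001, -0.402]
[-0.126, -0.061, 0.024, 0.002, 0.001, -0.402]
[-0.124, -0.065, 0.024, 0.002, 0.001, -0.402]
[-0.121, -0.069, 0.024, 0.002, 0.001, -0.402]
[-0.119, -0.073, 0.024, 0.002, 0.001, -0.402]
[-0.116, -0.078, 0.024, 0.002, 0.001, -0.402]
```

```bash
python3 -m inch '[[[-0.131,-0.047,0,0,0,-0.402],[-0.13,-0.052,0,0,0,-0.402],[-0.128,-0.056,0.024,0,0,-0.402],[-0.126,-0.061,0.034,0,0,-0.402],[-0.124,-0.065,0.034,0,0,-0.402],[-0.121,-0.069,0.034,0,0,-0.402],[-0.119,-0.073,0.034,0,0,-0.402],[-0.116,-0.078,0.034,0,0,-0.402],[0,0,0,0,0,0],[0,0,0,0,0,0]]]' -1 35
python3 - <<'E'
from h import *
st();plan([.3841,-.2578,.097],113.9,5)
c=vision.read_camera('scene');T=vision.read_camera('top')
def up(c,x0,y0,w,h,k): return cv2.resize(c['image'][y0:y0+h,x0:x0+w],(w*k,h*k),interpolation=cv2.INTER_CUBIC)
cv2.imwrite('pics/c1.png',np.hstack([up(c,245,190,100,110,4),up(T,310,195,100,110,4)]))
E
```

```text
t: 14.92
tool_pos: [0.3857, -0.2562, 0.1693]
tool_rot: [180.0, -0.0, 114.1]
force: [0.0, 1.0, 0.4]
gripper_width: 0.998
grasp_force: 0.0
14.93 [ 0.3857 -0.2562  0.1693] [ 1.7995e+02 -2.0000e-02  1.1413e+02] w 0.998 gf 0.0 F [0.  1.  0.4] M [-0.02 -0.05 -0.03] j [ 54.  14. -30. 115.   9.  53.  43.]
[-0.001, -0.001, 0.048, 0.002, -0.001, 0.009]
[-0.001, -0.001, 0.048, 0.002, -0.001, 0.009]
[-0.001, -0.001, 0.048, 0.002, -0.001, 0.009]
[-0.001, -0.001, 0.048, 0.002, -0.001, 0.009]
[-0.001, -0.001, 0.048, 0.002, -0.001, 0.009]
```

View pics/c1.png

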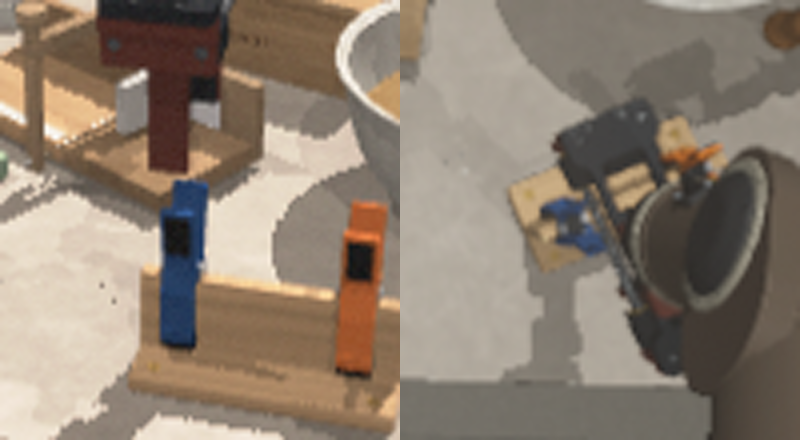

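```bash
python3 -m inch '[[[0,0,0.05,0,0,0],[0,0,0.05,0,0,0],[0,0,0.05,0,0,0],[0,0,0.05,0,0,0],[0,0,0.043,0,0,0],[0,0,0,0,0,0]]]' -1 35
python3 -m inch '[[[0,0,0,0,0,0],[0,0,0,0,0,0],[0,0,0,0,0,0],[0,0,0,0,0,0],[0,0,0,0,0,0]]]' 1 35
python3 -m inch '[[[0,0,0,0,0,0],[0,0,0,0,0,0],[0,0,0,0,0,0],[0,0,0,0,0,0],[0,0,0,0,0,0]]]' 1 35
```

```text
t: 15.78
tool_pos: [0.3842, -0.2574, 0.0949]
tool_rot: [-179.9, -0.1, 114.1]
force: [0.8, -0.7, -0.2]
gripper_width: 1.002
grasp_force: 0.0
t: 16.4
tool_pos: [0.3848, -0.2579, 0.0962]
tool_rot: [180.0, 0.0, 114.1]
force: [-1.3, 0.0, 9.3]
gripper_width: 0.47
grasp_force: 7.0
t: 17.02
tool_pos: [0.3847, -0.2591, 0.0975]
tool_rot: [-179.9, 0.1, 114.0]
force: [-4.8, 0.3, 17.2]
gripper_width: 0.266
grasp_force: 35.0
```

```bash
python3 -m inch '[[[0,0,-0.01,0,0,0],[0,0,-0.02,0,0,0],[0,0,-0.03,0,0,0],[0,0,-0.05,0,0,0],[0,0,-0.06,0,0,0],[0,0,-0.07,0,0,0],[0,0,-0.07,0,0,0],[0,0,-0.07,0,0,0],[0,0,0,0,0,0]]]' 1 35
python3 - <<'E'
from h import *
st();plan([.60,-.0943,.215],83.6,8)
a=np.radians(-6.4);Rc=np.array([[np.cos(a),-np.sin(a)],[np.sin(a),np.cos(a)]]);O=np.array([.585,-.005])
print(O+Rc@[.06,-.087])
S=vision.read_camera('scene');T=vision.read_camera('top')
np.save('S1.npy',S,allow_pickle=True);np.save('T1.npy',T,allow_pickle=True)
# blue extents
h=cv2.cvtColor(S['image'],cv2.COLOR_BGR2HSV).astype(int);m=(h[...,0]>100)&(h[...,0]<125)&(h[...,1]>100);m[:, :240]=0;m[:,330:]=0
ys,xs=np.nonzero(m);print(xs.min(),xs.max(),ys.min(),ys.max())
for v in range(ys.min(),ys.max()+1,3): print(v,xs[ys==v].min() if (ys==v).any() else '',xs[ys==v].max() if (ys==v).any() else '')
o=arm.get_obs()['tool_pos'];x=np.array([np.cos(np.radians(24)),np.sin(np.radians(24)),0])
pin=o+[0,0,.019-.04]
for s in (-1,1): print('pred jaw tip',s,proj(S,pin-[0,0,.052]+s*x*.02).round(1))
E
```

```text
t: 18.15
tool_pos: [0.3857, -0.2583, 0.2119]
tool_rot: [179.9, 0.2, 114.1]
force: [0.1, 0.9, -0.9]
gripper_width: 0.261
grasp_force: 34.9
18.15 [ 0.3857 -0.2583  0.2119] [179.9    0.19 114.06] w 0.261 gf 34.9 F [ 0.1  0.9 -0.9] M [-0.03 -0.08 -0.01] j [ 55.  11. -31. 112.   7.  58.  45.]
[0.026, 0.109, -0.001, 0.004, 0.004, 0.761]
[0.033, 0.107, -0.001, 0.004, 0.004, 0.761]
[0.04, 0.105, -0.001, 0.004, 0.004, 0.761]
[0.047, 0.102, -0.001, 0.004, 0.004, 0.761]
[0.054, 0.099, -0.001, 0.004, 0.004, 0.761]
[0.06, 0.095, -0.001, 0.004, 0.004, 0.761]
[0.066, 0.091, -0.001, 0.004, 0.004, 0.761]
[0.072, 0.086, -0.001, 0.004, 0.004, 0.761]
[ 0.63492828 -0.09814594]
282 296 138 237
138 282 282
141  
144  
147  
150  
153  
156  
159  
162  
165  
168  
171  
174  
177  
180  
183  
186  
189  
192  
195  
198 296 296
201 296 296
204 296 296
207 296 296
210  
213 287 296
216 286 294
219 286 296
222 286 296
225 285 296
228 286 293
231 285 293
234 285 292
237 290 292
pred jaw tip -1 [289.7 238.6]
pred jaw tip 1 [293.1 230.9]
```

```bash
python3 -m inch '[[[0.026,0.109,0,0,0,0.761],[0.033,0.107,0,0,0,0.761],[0.04,0.105,0,0,0,0.761],[0.047,0.102,0,0,0,0.761],[0.054,0.099,0,0,0,0.761],[0.06,0.095,0,0,0,0.761],[0.066,0.091,0,0,0,0.761],[0.072,0.086,0,0,0,0.761],[0,0,0,0,0,0]]]' 1 35
python3 -c "
from h import *
st();plan([.6349,-.0982,.185],83.6,5)"
```

```text
t: 19.38
tool_pos: [0.5998, -0.0914, 0.2085]
tool_rot: [-179.9, -0.1, 83.8]
force: [-0.8, -1.0, -0.3]
gripper_width: 0.265
grasp_force: 34.9
19.38 [ 0.5998 -0.0914  0.2085] [-1.7991e+02 -1.1000e-01  8.3820e+01] w 0.265 gf 34.9 F [-0.8 -1.  -0.3] M [-0.04 -0.05 -0.06] j [ 25.  25. -29.  94.  13.  65. -13.]
[-0.002, 0.024, 0.016, -0.004, -0.004, 0.009]
[-0.002, 0.024, 0.016, -0.004, -0.004, 0.009]
[-0.002, 0.024, 0.016, -0.004, -0.004, 0.009]
[-0.002, 0.024, 0.016, -0.004, -0.004, 0.009]
[-0.002, 0.024, 0.016, -0.004, -0.004, 0.009]
```

```bash
python3 -m inch '[[[-0.002,0.024,0.016,0,0,0.009],[-0.002,0.024,0.016,0,0,0.009],[-0.002,0.024,0.016,0,0,0.009],[-0.002,0.024,0.016,0,0,0.009],[-0.002,0.024,0.016,0,0,0.009],[0,0,0,0,0,0]]]' 1 35
python3 - <<'E'
from h import *
st()
T=np.load('top0.npy',allow_pickle=True).item()
a=np.radians(-6.4);Rc=np.array([[np.cos(a),-np.sin(a)],[np.sin(a),np.cos(a)]]);O=np.array([.585,-.005])
im=cv2.GaussianBlur(T['image'],(1,1),0).astype(np.float32)
def prof(ys,xs,z=.075,ch=None):
    out=[]
    for x in xs:
        px=np.array([proj(T,np.r_[O+Rc@[x,y],z]) for y in ys],np.float32)
        v=cv2.remap(im,px[None,:,0],px[None,:,1],cv2.INTER_LINEAR)[0]
        out.append(v.mean(0))
    return np.array(out)
xs=np.arange(.040,.085,.002)
for n,ys in (('left',np.linspace(.02,.13,40)),('plate',np.linspace(-.098,-.072,20)),('right',np.linspace(-.135,-.115,12))):
    p=prof(ys,xs);print(n);print(' '.join(f'{x*1000:.0f}:{b:.0f}/{r:.0f}' for x,(b,g,r) in zip(xs,p)))
ys=np.arange(-.125,-.03,.003)
p=[prof([y],[.054])[0] for y in ys];print('plate y',' '.join(f'{y*1000:.0f}:{b[0]:.0f}' for y,b in zip(ys,p)))
S=vision.read_camera('scene')
cv2.imwrite('pics/d1.png',cv2.resize(S['image'][155:245,230:350],(800,600),interpolation=cv2.INTER_CUBIC))
tp=np.r_[O+Rc@[.06,-.087],.075];print('tab px in crop',(proj(S,tp)-[230,155])*800/120)
E
```

```text
t: 20.12
tool_pos: [0.6346, -0.1014, 0.1853]
tool_rot: [-180.0, -0.0, 83.4]
force: [-1.1, 0.6, 0.4]
gripper_width: 0.266
grasp_force: 34.9
20.12 [ 0.6346 -0.1014  0.1853] [-1.7995e+02 -1.0000e-02  8.3390e+01] w 0.266 gf 34.9 F [-1.1  0.6  0.4] M [ 0.   -0.03  0.02] j [ 24.  30. -28.  90.  15.  64. -14.]
left
40:81/130 42:81/131 44:80/128 46:76/121 48:69/110 50:62/97 52:60/92 54:62/96 56:70/111 58:80/130 60:90/148 62:97/159 64:101/163 66:105/163 68:112/160 70:120/154 72:127/150 74:132/151 76:135/154 78:136/156 80:135/155 82:132/151 84:128/147
plate
40:71/106 42:76/107 44:86/109 46:96/110 48:104/111 50:118/122 52:142/144 54:158/160 56:158/167 58:132/159 60:107/153 62:106/157 64:108/159 66:111/158 68:114/154 70:119/148 72:124/145 74:128/147 76:130/149 78:132/151 80:133/152 82:134/153 84:136/155
right
40:84/119 42:84/120 44:84/119 46:82/115 48:79/109 50:72/100 52:69/97 54:69/100 56:77/113 58:88/130 60:100/146 62:106/156 64:109/159 66:112/158 68:117/156 70:123/151 72:130/151 74:137/157 76:143/163 78:147/168 80:149/169 82:149/169 84:149/169
plate y -125:64 -122:66 -119:67 -116:68 -113:67 -110:66 -107:68 -104:109 -101:139 -98:150 -95:154 -92:164 -89:171 -86:162 -83:153 -80:155 -77:152 -74:152 -71:164 -68:174 -65:172 -62:158 -59:142 -56:144 -53:141 -50:142 -47:118 -44:84 -41:82 -38:110 -35:123 -32:124
tab px in crop [449.22446979 340.83902246]
```

View pics/d1.png

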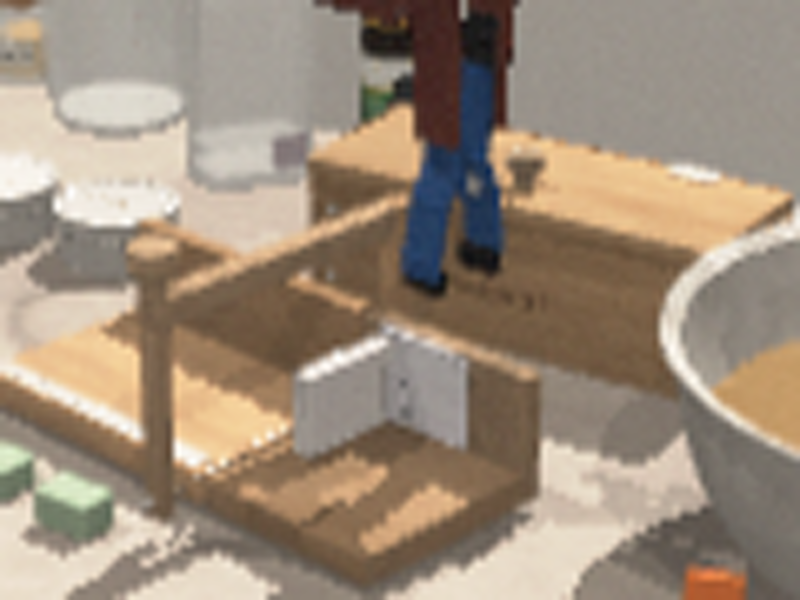

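Run:
```python
from h import *
S=vision.read_camera('scene')
f=lambda x,y:(230+x*.15-.4,155+y*.15-.4)
print(onz(S,*f(452,276),.1123),onz(S,*f(423,287),.112),onz(S,*f(482,267),.112))
plan([.6358,-.0993,.145],83.6,5)
```

```text
[ 0.63215723 -0.09941913  0.1123    ] [ 0.61381773 -0.09564026  0.112     ] [ 0.65026371 -0.10424219  0.112     ]
[0.001, 0.001, 0.027, -0.0, -0.0, -0.008]
[0.001, 0.001, 0.027, -0.0, -0.0, -0.008]
[0.001, 0.001, 0.027, -0.0, -0.0, -0.008]
[0.001, 0.001, 0.027, -0.0, -0.0, -0.008]
[0.001, 0.001, 0.027, -0.0, -0.0, -0.008]
```

```bash
python3 -m inch '[[[0.001,0.001,0.027,0,0,-0.008],[0.001,0.001,0.027,0,0,-0.008],[0.001,0.001,0.027,0,0,-0.008],[0.001,0.001,0.027,0,0,-0.008],[0.001,0.001,0.027,0,0,0],[0,0,0,0,0,0]]]' 1 35
python3 - <<'E'
from h import *
st();plan([.6358,-.0993,.115],83.6,5)
S=vision.read_camera('scene')
cv2.imwrite('pics/d2.png',cv2.resize(S['image'][165:240,250:350],(800,600),interpolation=cv2.INTER_CUBIC))
E
```

```text
t: 20.98
tool_pos: [0.6356, -0.0999, 0.1446]
tool_rot: [-179.9, -0.0, 83.6]
force: [-0.4, -0.5, -0.3]
gripper_width: 0.26
grasp_force: 34.9
20.98 [ 0.6356 -0.0999  0.1446] [-179.91   -0.     83.56] w 0.26 gf 34.9 F [-0.4 -0.5 -0.3] M [-0.01 -0.12 -0.03] j [ 23.  32. -27.  92.  16.  60. -15.]
[0.0, 0.0, 0.02, -0.003, -0.0, -0.002]
[0.0, 0.0, 0.02, -0.003, -0.0, -0.002]
[0.0, 0.0, 0.02, -0.003, -0.0, -0.002]
[0.0, 0.0, 0.02, -0.003, -0.0, -0.002]
[0.0, 0.0, 0.02, -0.003, -0.0, -0.002]
```

View pics/d2.png

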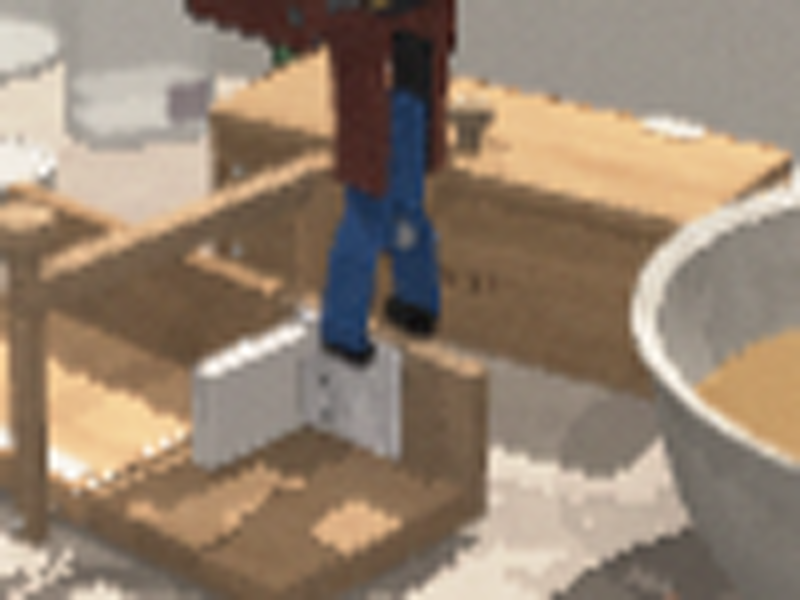

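```bash
python3 -m inch '[[[0,0,0.01,0,0,0],[0,0,0.015,0,0,0],[0,0,0.015,0,0,0],[0,0,0.015,0,0,0],[0,0,0,0,0,0]]]' 1 35
python3 -c "
from h import *
st()"
```

```text
t: 21.65
tool_pos: [0.6358, -0.1, 0.1285]
tool_rot: [-180.0, 0.0, 83.6]
force: [-0.6, -0.6, -0.4]
gripper_width: 0.267
grasp_force: 34.9
21.65 [ 0.6358 -0.1     0.1285] [-179.95    0.     83.56] w 0.267 gf 34.9 F [-0.6 -0.6 -0.4] M [-0.04 -0.03 -0.03] j [ 23.  33. -27.  93.  17.  58. -15.]
```

```bash
python3 -m inch '[[[0,0,0.015,0,0,0],[0,0,0.015,0,0,0],[0,0,0.014,0,0,0],[0,0,0,0,0,0],[0,0,0,0,0,0],[0,0,0,0,0,0]]]' 1 35
python3 - <<'E'
from h import *
st()
a=np.radians(-6.4);Rc=np.array([[np.cos(a),-np.sin(a)],[np.sin(a),np.cos(a)]]);O=np.array([.586,-.005])
S=vision.read_camera('scene');S0=np.load('S1.npy',allow_pickle=True).item()
im=S['image'].astype(int);m=(im[...,0]-im[...,2]>40);m[:,:280]=0;m[:,312:]=0;m[:170]=0;m[235:]=0
ys,xs=np.nonzero(m)
for v in range(ys.min(),ys.max()+1,2): print(v,xs[ys==v].tolist())
t=lambda x,y,z:proj(S,np.r_[O+Rc@[x,y],z]).round(1)
print('a inner/outer bottom',t(.06-.0135,-.099,.042),t(.06-.0135,-.077,.042),t(.04,-.099,.042),t(.04,-.077,.042))
# stop moved? compare against S1 in plate/block region
d=np.abs(im-S0['image'].astype(int)).max(2)[195:230,270:290];print('diff block region',d.mean())
E
```

```text
t: 22.4
tool_pos: [0.6362, -0.1, 0.116]
tool_rot: [180.0, 0.0, 83.6]
force: [1.0, -0.6, -0.0]
gripper_width: 0.266
grasp_force: 34.9
22.4 [ 0.6362 -0.1     0.116 ] [179.98   0.    83.56] w 0.266 gf 34.9 F [ 1.  -0.6 -0. ] M [-0.07 -0.08 -0.01] j [ 23.  34. -27.  93.  17.  57. -16.]
185 [299, 300]
187 [299, 300, 301, 302]
189 [299, 300, 301, 302]
191 [299, 300, 301, 302]
193 [299, 300, 301, 302]
195 [299, 300, 301, 302]
197 [294, 299, 300, 301]
199 [293, 294, 295, 296, 297, 298, 299, 300, 301, 302]
201 [293, 294, 295, 296, 297, 298, 302]
203 [292, 293, 294, 295, 296, 297, 298, 302, 303]
205 [292, 293, 294, 295, 296, 300, 301, 302, 303]
207 [291, 292, 293, 294, 295]
209 [291, 292, 293, 294, 295]
211 [291, 292, 293, 294, 295]
213 [290, 291, 292, 293, 294, 295]
215 [292, 293, 294]
a inner/outer bottom [297.4 217.6] [292.3 215.5] [296.  218.3] [291.  216.1]
diff block region 29.77285714285714
```

Run:
```python
from h import *
S0=np.load('scene0.npy',allow_pickle=True).item()['image'];S=vision.read_camera('scene')['image']
g=lambda i:cv2.cvtColor(i,cv2.COLOR_BGR2GRAY)[200:226,272:291].astype(np.float32)
w=lambda i:((i.min(2)>140))[200:228,268:303]
for i in (S0,S):
    ys,xs=np.nonzero(w(i));print(len(xs),xs.min()+268,xs.max()+268)
    for v in (8,12,16,20): print(v+200,(np.nonzero(w(i)[v])[0]+268).tolist())
print(cv2.phaseCorrelate(g(S0),g(S)),np.abs(g(S0)-g(S)).mean())
```

```text
356 268 299
208 [279, 280, 281, 282, 283, 284, 285, 286, 287, 288, 289, 290, 291, 292, 293, 294, 295, 296, 297, 298, 299]
212 [276, 277, 278, 279, 280, 281, 282, 283, 284, 285, 286, 289, 291, 292, 293, 294, 295, 296, 297, 298, 299]
216 [268, 274, 276, 277, 278, 279, 280, 281, 282, 283, 284, 285, 286, 288, 289, 292, 293, 294, 295, 296, 297, 298, 299]
220 [268, 269, 270, 271, 274, 275, 276, 277, 278, 279, 280, 282, 295, 296, 297, 298, 299]
100 268 299
208 [279, 280, 281, 282, 283, 284, 285, 297]
212 [276, 299]
216 [268, 276, 298, 299]
220 [268, 269, 270, 271, 275, 276, 297, 299]
((-0.05105349263946657, 0.5243259118242065), 0.8491425094781099) 9.694332
```

```bash
python3 -c "
from h import *
st();print(workorder.job_done())"
```

```text
22.5 [ 0.6362 -0.1     0.116 ] [179.98   0.    83.56] w 0.264 gf 34.9 F [ 0.2  0.4 -0.6] M [ 0.   -0.08 -0.01] j [ 23.  34. -27.  93.  17.  57. -16.]
the job is handed in; nothing more can be done
None
```

I handed the job in at 22.5 s: the three offcuts are swept onto the table, the brush is back on the table clear of the cutter, and the clamp is held squeezed open over the fence at the bare stop plate, with no contact force at the wrist and the stop's edges where they were in the first picture.

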